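# Scoop the ball knobs out of the tray into the blue box

## Task

Take the hand scoop that stands in the metal tray, scoop up both red ball knobs together with it and tip them into the blue box, not the yellow one. Then stand the scoop upright in the tray again and let go. Do not touch the knobs with the gripper.

Things in the scene. Friction and masses are not known exactly. Their poses are not given: they have to be found in the camera images.
- scoop_grip (a point): Middle of the black upright grip (x 16, y 50, z 64 mm) of a loose steel hand scoop, 0.22 kg, 92 mm above its underside. z up; -x to its open mouth, which faces the robot; pinch across x. The 102 mm wide pan has its lip's edge 95 mm ahead of this point, floor 2.5 mm thick, a 3.7 mm crest 10 mm behind the edge, sides up to 34 mm high; its back ends 5 mm behind this point. Tipping it 30 to 40 degrees empties it.
- tray: Shallow grey sheet-metal tray, fixed to the table, outside 186 mm (x) by 130 mm (y), walls 3 mm thick and 26 mm high, floor 3 mm thick; origin at the centre of its underside. -x wall: the near one. The scoop stands in the far half; knobs lie between its mouth and the near wall, and ride over the lip as it slides on the floor up to that wall.
- knob_a_center (a point): Centre of the left one (robot's view) of two alike red plastic ball knobs, 30 mm balls with a flat above and below (24 mm tall), 30 g; it stands on its flat in the tray and rolls once it is tipped, so it stays in the scoop only with the mouth raised some 10 to 20 degrees.
- knob_b_center (a point): Centre of the right one (robot's view) of two alike red plastic ball knobs, 30 mm balls with a flat above and below (24 mm tall), 30 g; it stands on its flat in the tray and rolls once it is tipped, so it stays in the scoop only with the mouth raised some 10 to 20 degrees.
- blue_box: Blue open plastic box, fixed to the table, 130 by 130 mm outside, 50 mm high, walls and floor 4 mm; origin at the centre of its underside. It stands to the left or the right of the tray; an equal yellow box stands on the other side.
Things that resemble listed ones, but are neither listed nor needed, are in the scene too. What is shaped like the part that bears knob_a_center but black is not meant.

How it is judged:
By the outcome, as a careful person would: the job done as asked, in the order asked, and still so for the second after the job is handed in, with the robot touching nothing.
It also fails if it takes over 48 s, if anything falls off the work surface, if the arm or the gripper's body presses on something with over 40 N, if the wrist force passes 120 N, or if a joint passes its speed limit or range.

## Robot

A 7-joint arm with a two-finger parallel gripper is mounted at the origin on a cart in front of the work surface, level with it; the furniture and walls round the work are solid. World frame = base frame: x ahead of the robot, y to its left, z up, the work surface at z = 0. Lengths are in mm, angles in degrees, forces in N, time in s.
With the tool pointing down it reaches from about 400 to 850 mm from the base axis. Payload 4.5 kg.
Tool frame: the origin (TCP) lies midway between the tips of the shut fingers; the grasp point (between the pads) lies 19 mm behind it; z points along the fingers, y is the line along which they close (so a half turn about z gives the same grasp; the last joint's range is limited). The gripper opens to 88 mm and grips with 3 to 60 N. Pads are 18 mm wide; open, the fingers measure 123 mm over their backs; the gripper's body (75 mm by 187 mm) begins 45 mm behind the grasp point.
Start: joints at [74.416, 39.483, -11.15, 89.685, 9.013, 51.709, -12.324], TCP at [188.189, -596.019, 238.743] pointing down, gripper open.
Joint ranges: [-172.22, 172.22], [-26.19, 119.32], [-84.43, 86.54], [7.71, 146.69], [-57.33, 237.33], [2.42, 119.75], [-152.13, 152.13]. Speed limits (degrees/s): [147.25, 147.25, 180, 180, 180, 180, 180].

## Interface

Orientations are given as [roll, pitch, yaw] about the fixed x, y, z axes, in that order (R = Rz(yaw) Ry(pitch) Rx(roll)).
In Python, from bench import r gives the robot as it stands.
- The arm moves only by the shell command python3 -m inch 'ROWS'. ROWS is JSON, a list that holds one entry, the list of rows, each a list of 7 numbers: the shift along the world's x, y, z in units of 150 mm (1.0 is 150 mm), then the turn, a rotation vector about the world's x, y, z in units of 90 degrees (1.0 is 90 degrees), then the closure, from 0 (fully open) to 1 (shut). In form: [[[tx, ty, tz, ax, ay, az, grip], ...]]. A call has 1 to 12 rows; each row shifts and turns the commanded pose from where the row before left it; what a row does not reach is not made up. A row lasts 1/12 s, in which the tool goes at most 41.7 mm and 7.16 degrees, less where a joint would pass 70% of its speed; a pose out of reach is approached as far as the arm can. A call with a number of a shift or a turn outside -1 to 1 is refused whole. A call with a gripper value outside its range is refused whole. The fingers move at their own pace and stop on an object; the grip force is fixed at half the most. Time passes only in rows, so rows that do not move let the fingers close. It gives the time, the measured TCP pose, the force, the opening and the grip force at its end, in the units of the state.
- r.read_state(): the state, without advancing time (a new reading comes with each control period).
- r.read_camera(name): name is "side" or "top"; returns a dict with "img" (384x512x3 uint8, red, green, blue), "mtx" (3x3 intrinsics, pixels), "k1" (the pictures are not rectified: a ray, as slopes to the right and down, at radius r is drawn at 1 + k1 r^2 times it, then the intrinsics apply), "rvec" (rotation vector, rad) and "tvec" (3), from world to camera coordinates, as OpenCV has them. Camera axes: x right, y down, z forward; pixel columns grow to the right and rows downward; lengths in mm; the calibration is good to about 2 mm. A picture is of the moment at which its call begins. There is no depth.
- r.hand_in(): hands the job in; it is judged then, once.
The state is a dict: "time": time; "joint_positions": joint angles; "qvel": joint speeds; "effort": joint torques, N m; "tcp_pos": TCP position; "tool_rot": TCP orientation; "contact_force": force on the tool from outside, world axes, zero at the start; "torque": the same for the moment, N m; "gripper_width": finger opening in mm; "grasp_force": force on a finger pad.
Only numpy, scipy, OpenCV 4.12 (cv2) and the standard library are available. Lean on these libraries where they do the work, as an engineer would, in place of code of your own. Each camera call takes 0.05 s, during which the arm holds its last target. There are 200 camera calls.

## Working session

There is one attempt and no reset: what is moved stays moved. The work goes in short steps, Python scripts to look and compute and a shell command to move; the robot and the scene stay as the last step left them, time stands still between calls to the robot, and variables do not carry over. Pictures are saved under pics/ and viewed, at most 10 in all, crops included, and the job is handed in when it is done.

```bash
ls; mkdir -p pics; python3 - <<'E'
from bench import r
import cv2,pickle
for n in("top","side"):
    c=r.read_camera(n); cv2.imwrite(f"pics/{n}0.png",c["img"][:,:,::-1]); pickle.dump(c,open(f"{n}.pkl","wb"))
    print(n,c["mtx"].round(1).tolist(),c["k1"],c["rvec"],c["tvec"])
print(r.read_state())
E
```

```text
pics
top [[473.7, 0.0, 254.8], [0.0, 473.7, 190.1], [0.0, 0.0, 1.0]] -0.05190085858260067 [ 2.12487902 -2.11129658  0.17838774] [ -55.7218922   543.11239932 1307.59449356]
side [[382.6, 0.0, 259.5], [0.0, 382.6, 193.3], [0.0, 0.0, 1.0]] 0.03408956982882165 [ 0.33039362 -2.57501416  1.55506463] [491.56947513 162.87774209 808.0495865 ]
{'time': 0.1, 'joint_positions': array([ 74.41575432,  39.52734297, -11.14530204,  89.73554542,
         9.0119367 ,  51.70718847, -12.32520097]), 'qvel': array([-0.00174462, -0.15199313, -0.12456646, -0.15184553, -0.05983645,
       -0.08852284, -0.00912946]), 'effort': array([-2.64470065e-03, -5.28502750e+01, -1.27120335e+00, -1.53837740e+01,
       -5.25341230e-02,  1.96536006e-03,  5.17232388e-05]), 'tcp_pos': array([ 187.96652541, -595.51547927,  238.0171966 ]), 'tool_rot': array([-1.79911792e+02,  5.49270575e-03,  1.75235894e+01]), 'contact_force': array([-0.11936631,  0.12715927,  0.73166658]), 'torque': array([ 0.00306447, -0.0243294 , -0.01682094]), 'grasp_force': 0.0, 'gripper_width': 88.08637123617893}
```

View pics/top0.png

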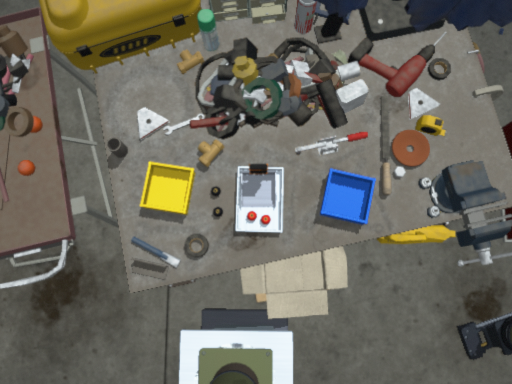

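View pics/side0.png

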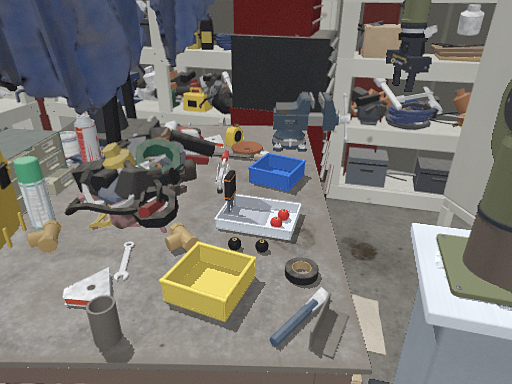

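The top view shows the tray at about (259,200), the knobs at (251,216) and (266,219), the blue box on the right at (348,197) and the yellow box on the left. I'll enlarge both views.

```bash
python3 - <<'E'
import cv2,pickle,numpy as np
t=pickle.load(open("top.pkl","rb"))["img"][150:245,225:385,::-1]
s=pickle.load(open("side.pkl","rb"))["img"][145:245,205:315,::-1]
cv2.imwrite("pics/tc.png",cv2.resize(t,None,fx=5,fy=5,interpolation=cv2.INTER_CUBIC))
cv2.imwrite("pics/sc.png",cv2.resize(s,None,fx=6,fy=6,interpolation=cv2.INTER_CUBIC))
E
cat > h.py <<'E'
import cv2,pickle,numpy as np
from scipy.optimize import least_squares
def cam(n): return pickle.load(open(n+".pkl","rb"))
def ray(c,uv):
    K=c["mtx"];p=np.array([[uv]],float)
    n=cv2.undistortPoints(p,K,np.array([c["k1"],0,0,0,0.]))[0,0]
    R=cv2.Rodrigues(np.array(c["rvec"],float))[0];o=-R.T@np.ravel(c["tvec"])
    return o,R.T@np.array([n[0],n[1],1])
def onz(c,uv,z):
    o,d=ray(c,uv);return o+d*(z-o[2])/d[2]
def proj(c,X):
    return cv2.projectPoints(np.array(X,float).reshape(-1,3),np.array(c["rvec"],float),np.array(c["tvec"],float),c["mtx"],np.array([c["k1"],0,0,0,0.]))[0][:,0]
def tri(a,ua,b,ub):
    oa,da=ray(a,ua);ob,db=ray(b,ub)
    s=np.linalg.lstsq(np.c_[da,-db],ob-oa,rcond=None)[0]
    p,q=oa+da*s[0],ob+db*s[1];return (p+q)/2,np.linalg.norm(p-q)
E
```

```text
(no output)
```

View pics/tc.png

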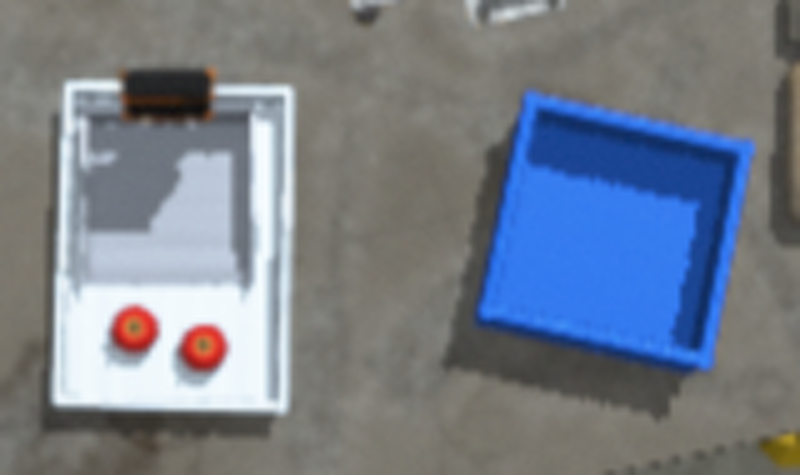

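View pics/sc.png

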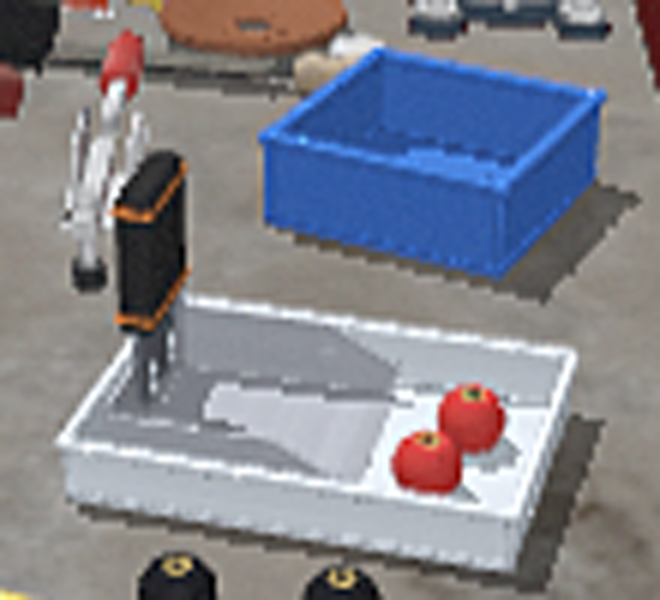

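The crops show tray rim corners at (65,82), (293,88), (288,412) and (52,408), with the knobs and blue box both clear. The scoop grip stands at the far wall.

```bash
python3 - <<'E'
from h import *
t=cam("top");s=cam("side")
T=lambda u,v:((u-2)/5+225,(v-2)/5+150)
S=lambda u,v:((u-2.5)/6+205,(v-2.5)/6+145)
np.set_printoptions(precision=1,suppress=True)
print("cams",ray(t,(0,0))[0],ray(s,(0,0))[0])
c=np.array([onz(t,T(*p),26) for p in [(65,82),(293,88),(288,412),(52,408)]]);print("tray",c,c.mean(0))
d=(c[0]+c[1]-c[2]-c[3])/2;print(np.linalg.norm(d),np.degrees(np.arctan2(d[1],d[0])),np.linalg.norm(c[0]-c[1]))
c=np.array([onz(t,T(*p),50) for p in [(527,92),(752,142),(708,370),(480,320)]]);print("blue",c,c.mean(0))
for n,p,q in [("a",(134,327),(429,438)),("b",(203,345),(473,393))]:
    print(n,onz(t,T(*p),27),tri(t,T(*p),s,S(*q)))
print("lip",onz(t,T(75,285),6),onz(t,T(245,288),6))
print("lip side",onz(s,S(362,485),6),onz(s,S(390,405),6))
print("grip top far/near corners top cam",[onz(t,T(*p),127) for p in [(125,72),(213,70),(211,112),(125,112)]])
# side: grip top/bottom near-face corners
for p,z in [((118,205),123),((186,165),123),((118,325),65),((188,272),65),((150,265),95)]: print(p,onz(s,S(*p),z))
from bench import r
import cv2
E
```

```text
cams [ 295.7  -74.2 1383.8] [327.6 741.  514.5]
tray [[ 619.8   -0.6   26. ]
 [ 616.7 -134.8   26. ]
 [ 426.  -131.4   26. ]
 [ 427.5    4.1   26. ]] [522.5 -65.7  26. ]
191.5582712761126 -1.2200821856716824 134.24829936856543
blue [[ 609.3 -268.8   50. ]
 [ 580.5 -397.8   50. ]
 [ 448.7 -367.8   50. ]
 [ 476.5 -239.4   50. ]] [ 528.8 -318.5   50. ]
a [474.5 -42.6  27. ] (array([475.5, -42.5,  27.7]), np.float64(2.1020824728878744))
b [464.3 -82.5  27. ] (array([465.1, -82.4,  28. ]), np.float64(1.9314765654180919))
lip [501.9  -7.2   6. ] [ 500.7 -107.2    6. ]
lip side [502.  -34.3   6. ] [ 505.2 -100.     6. ]
grip top far/near corners top cam [array([601.4, -38.8, 127. ]), array([602.7, -86.8, 127. ]), array([579.3, -85.8, 127. ]), array([579., -39., 127.])]
(118, 205) [601.4 -28.  123. ]
(186, 165) [587.  -71.1 123. ]
(118, 325) [605.6 -35.1  65. ]
(188, 272) [592.2 -87.7  65. ]
(150, 265) [590.9 -34.1  95. ]
```

```bash
python3 -m inch '[[[0.15,0.198,-0.01,0,0,0.045,0],[0.15,0.198,-0.01,0,0,0.045,0],[0.15,0.198,-0.01,0,0,0.045,0],[0.15,0.198,-0.01,0,0,0.045,0],[0.15,0.198,-0.01,0,0,0.045,0],[0.15,0.198,-0.01,0,0,0.045,0],[0.15,0.198,-0.01,0,0,0.045,0],[0.15,0.198,-0.01,0,0,0.045,0],[0.15,0.198,-0.01,0,0,0.045,0]]]'; python3 -m inch '[[[0.15,0.198,-0.01,0,0,0.045,0],[0.15,0.198,-0.01,0,0,0.045,0],[0.15,0.198,-0.01,0,0,0.045,0],[0.15,0.198,-0.01,0,0,0.045,0],[0.15,0.198,-0.01,0,0,0.045,0],[0.15,0.198,-0.01,0,0,0.045,0],[0.15,0.198,-0.01,0,0,0.045,0],[0.15,0.198,-0.01,0,0,0.045,0],[0.15,0.198,-0.01,0,0,0.045,0],[0,0,0,0,0,0,0],[0,0,0,0,0,0,0]]]'
```

```text
time: 0.85
tcp_pos: [391.2, -327.1, 225.0]
tool_rot: [-180.0, 0.0, 54.2]
contact_force: [0.3, 0.2, -0.1]
gripper_width: 88.4
grasp_force: 0.0
time: 1.77
tcp_pos: [593.8, -58.6, 211.2]
tool_rot: [-180.0, -0.1, 90.7]
contact_force: [0.1, -0.8, 0.0]
gripper_width: 88.0
grasp_force: 0.0
```

```bash
python3 -m inch '[[[0.01,-0.02,-0.18,0,0,-0.008,0],[0,0,-0.18,0,0,0,0],[0,0,-0.18,0,0,0,0],[0,0,-0.18,0,0,0,0],[0,0,-0.17,0,0,0,0],[0,0,0,0,0,0,0],[0,0,0,0,0,0,0]]]'; python3 - <<'E'
from bench import r
import cv2,numpy as np
c=r.read_camera("side")["img"][100:240,180:320,::-1]
d=r.read_camera("top")["img"][130:230,220:320,::-1]
cv2.imwrite("pics/g1.png",np.hstack([cv2.resize(c,(400,400),interpolation=2),cv2.resize(d,(400,400),interpolation=2)]))
E
```

```text
time: 2.35
tcp_pos: [593.0, -66.1, 77.4]
tool_rot: [-179.8, 0.1, 89.6]
contact_force: [0.4, -0.1, -0.8]
gripper_width: 88.0
grasp_force: 0.0
```

View pics/g1.png

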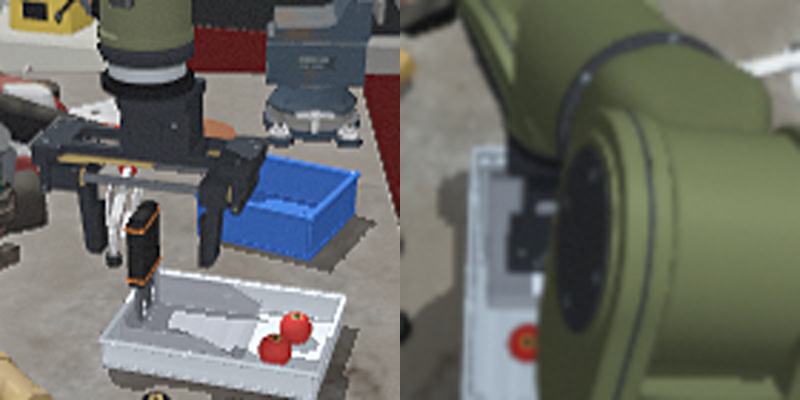

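The fingers straddle the grip, with one in front of it and one behind, and both knobs are undisturbed. I'll close now.

```bash
python3 -m inch '[[[0.01,0.03,0,0,0,0,0],[0,0,0,0,0,0,0.5],[0,0,0,0,0,0,1],[0,0,0,0,0,0,1],[0,0,0,0,0,0,1],[0,0,0,0,0,0,1],[0,0,0,0,0,0,1],[0,0,0,0,0,0,1],[0,0,0,0,0,0,1],[0,0,0,0,0,0,1],[0,0,0,0,0,0,1],[0,0,0,0,0,0,1]]]'
```

```text
time: 3.45
tcp_pos: [596.4, -59.9, 78.3]
tool_rot: [180.0, -0.0, 89.7]
contact_force: [0.8, -0.5, -0.1]
gripper_width: 16.7
grasp_force: 0.3
```

```bash
python3 -m inch '[[[0,0,0,0,0,0,1],[0,0,0,0,0,0,1],[0,0,-0.01,0,0,0,1]]]'
```

```text
time: 3.7
tcp_pos: [596.5, -59.9, 78.2]
tool_rot: [180.0, 0.0, 89.7]
contact_force: [-4.5, -0.4, 25.6]
gripper_width: 16.0
grasp_force: 30.0
```

```bash
python3 -m inch '[[[0,0,0.007,0,0,0,1],[-0.06,0,0,0,0,0,1],[-0.06,0,0,0,0,0,1],[-0.06,0,0,0,0,0,1],[-0.06,0,0,0,0,0,1],[-0.06,0,0,0,0,0,1],[-0.06,0,0,0,0,0,1],[0,0,0,0,0,0,1]]]'
```

```text
time: 4.37
tcp_pos: [541.1, -59.9, 78.2]
tool_rot: [-180.0, 0.0, 89.7]
contact_force: [-2.1, 0.8, 6.5]
gripper_width: 16.0
grasp_force: 30.0
```

```bash
python3 - <<'E'
from bench import r
import cv2,numpy as np
c=r.read_camera("side")["img"][150:240,200:320,::-1]
cv2.imwrite("pics/g2.png",cv2.resize(c,None,fx=5,fy=5,interpolation=2))
E
```

```text
(no output)
```

View pics/g2.png

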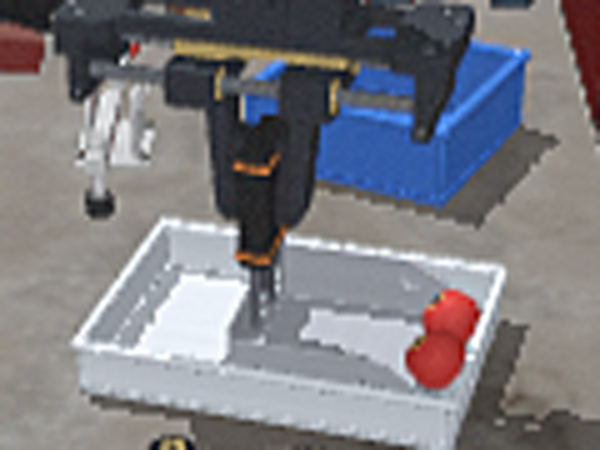

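Both knobs are on the lip at (450,318) and (437,360), tipped against the near wall. I'll keep sliding until the lip touches the wall.

```bash
python3 -m inch '[[[-0.03,0,0,0,0,0,1],[-0.03,0,0,0,0,0,1],[-0.03,0,0,0,0,0,1],[0,0,0,0,0,0,1]]]'
```

```text
time: 4.75
tcp_pos: [530.1, -59.9, 78.4]
tool_rot: [179.8, -0.0, 89.7]
contact_force: [3.3, -0.8, 3.7]
gripper_width: 15.8
grasp_force: 30.0
```

```bash
python3 -m inch '[[[-0.008,0,0,0,0,0,1],[0.018,0,0,0,0.036,0,1],[0.022,0,0,0,0.036,0,1],[0.022,0,0,0,0.036,0,1],[0.022,0,0,0,0.036,0,1],[0.022,0,0,0,0.036,0,1],[0,0,0,0,0,0,1]]]'; python3 - <<'E'
from bench import r
import cv2,numpy as np
c=r.read_camera("side")["img"][150:240,200:320,::-1]
cv2.imwrite("pics/g3.png",cv2.resize(c,None,fx=5,fy=5,interpolation=2))
E
```

```text
time: 5.33
tcp_pos: [544.8, -59.9, 76.5]
tool_rot: [-163.7, 0.1, 89.6]
contact_force: [2.4, -0.9, 2.4]
gripper_width: 16.1
grasp_force: 30.0
```

View pics/g3.png

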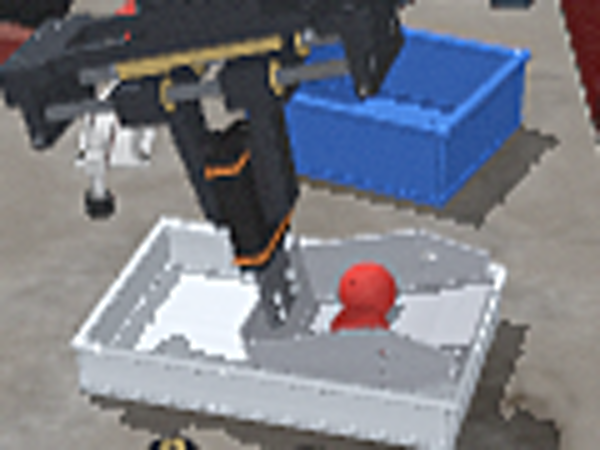

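Both knobs have rolled back into the pan at about (365,300), and the mouth is up 16°. I'll lift and carry.

```bash
python3 -m inch '[[[0.01,0,0.03,0,0,0,1],[0,0,0.06,0,0,0,1],[0,0,0.1,0,0,0,1],[0,0,0.12,0,0,0,1],[0,0,0.12,0,0,0,1],[0,0,0.12,0,0,0,1],[0,0,0.12,0,0,0,1],[0.01,-0.03,0.09,0,0,0,1],[0.02,-0.06,0.06,0,0,0,1],[0.02,-0.09,0.03,0,0,0,1],[0.02,-0.12,0,0,0,0,1],[0.02,-0.12,0,0,0,0,1]]]'; python3 -m inch '[[[0.02,-0.12,0,0,0,0,1],[0.02,-0.12,0,0,0,0,1],[0.02,-0.12,0,0,0,0,1],[0.02,-0.12,0,0,0,0,1],[0.02,-0.12,0,0,0,0,1],[0.02,-0.12,0,0,0,0,1],[0.02,-0.12,0,0,0,0,1],[0.02,-0.12,0,0,0,0,1],[0.02,-0.12,0,0,0,0,1],[0.02,-0.12,0,0,0,0,1],[0.01,-0.08,0,0,0,0,1],[0,-0.04,0,0,0,0,1]]]'; python3 -m inch '[[[0,0,0,0,0,0,1],[0,0,0,0,0,0,1]]]'
```

```text
time: 6.38
tcp_pos: [557.6, -124.2, 205.8]
tool_rot: [-163.8, 0.1, 89.8]
contact_force: [0.1, -0.9, -4.2]
gripper_width: 15.6
grasp_force: 30.0
time: 7.38
tcp_pos: [588.2, -324.0, 204.7]
tool_rot: [-163.7, 0.2, 89.6]
contact_force: [-0.5, -0.3, -3.0]
gripper_width: 16.2
grasp_force: 30.0
time: 7.55
tcp_pos: [589.2, -320.4, 205.0]
tool_rot: [-163.7, 0.0, 89.7]
contact_force: [-0.5, 1.2, -2.8]
gripper_width: 15.8
grasp_force: 30.0
```

```bash
python3 -m inch '[[[0.06,0,-0.05,0,-0.036,0,1],[0.06,0,-0.05,0,-0.036,0,1],[0.06,0,-0.05,0,-0.036,0,1],[0.06,0,-0.05,0,-0.036,0,1],[0.06,0.01,-0.03,0,0,0,1],[-0.03,0,0.01,0,-0.055,0,1],[-0.05,0,0.01,0,-0.055,0,1],[-0.05,0,0.01,0,-0.055,0,1],[-0.05,0,0.01,0,-0.055,0,1],[-0.05,0,0.01,0,-0.055,0,1],[-0.05,0,0.01,0,-0.055,0,1],[-0.04,0,0.01,0,-0.055,0,1]]]'; python3 -m inch '[[[-0.03,0,0,0,-0.055,0,1],[0,0,0,0,0,0,1],[0,0,0,0,0,0,1],[0,0,0,0,0,0,1],[0,0,0,0,0,0,1],[0,0,0,0,0,0,1]]]'; python3 - <<'E'
from bench import r
import cv2,numpy as np
c=r.read_camera("side")["img"][90:240,200:350,::-1]
d=r.read_camera("top")["img"][140:240,220:400,::-1]
cv2.imwrite("pics/g4.png",np.hstack([cv2.resize(c,(400,400),interpolation=2),cv2.resize(d,(400,400*100//180),interpolation=2)[[*range(222)]+[0]*178]]))
E
```

```text
time: 8.55
tcp_pos: [586.8, -322.7, 180.0]
tool_rot: [151.0, 0.3, 89.5]
contact_force: [-0.5, -1.6, -3.3]
gripper_width: 16.1
grasp_force: 30.0
time: 9.05
tcp_pos: [584.9, -320.2, 176.2]
tool_rot: [151.2, -0.1, 89.9]
contact_force: [-0.2, -0.3, -3.3]
gripper_width: 15.8
grasp_force: 30.0
```

View pics/g4.png

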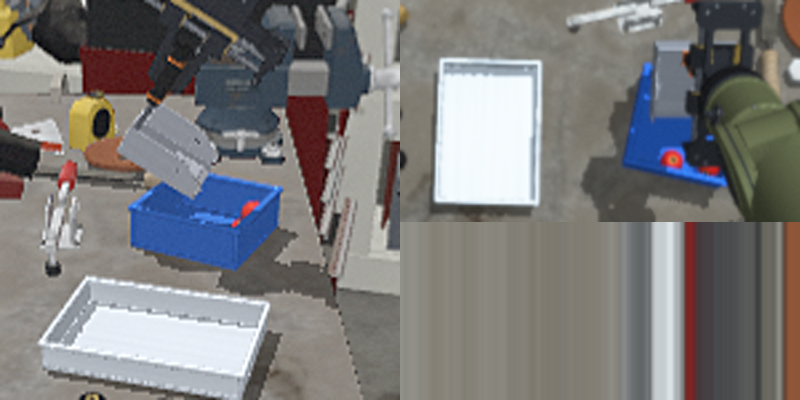

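One knob is in the box at (672,160), and the second seems to be beside it. I'll tip a little further to be sure, then level out and return.

```bash
python3 -m inch '[[[0,0,0.05,0,-0.05,0,1],[0,0,0.02,0,-0.05,0,1],[0,0,0,0,0,0,1],[0,0,0,0,0,0,1],[0,0,0.15,0,0,0,1],[0,0,0.15,0,0.06,0,1],[0,0.08,0.05,0,0.06,0,1],[0,0.1,0,0,0.06,0,1],[0,0.1,0,0,0.06,0,1],[0,0.1,0,0,0.06,0,1],[0,0.1,0,0,0.06,0,1],[0,0.1,0,0,0.06,0,1]]]'; python3 -m inch '[[[0,0.12,0,0,0,0,1],[0,0.12,0,0,0,0,1],[0,0.12,0,0,0,0,1],[0,0.12,0,0,0,0,1],[0,0.12,0,0,0,0,1],[0,0.12,0,0,0,0,1],[0,0.12,0,0,0,0,1],[0,0.12,0,0,0,0,1],[0,0.08,0,0,0,0,1],[0,0.04,0,0,0,0,1],[0,0,0,0,0,0,1],[0,0,0,0,0,0,1]]]';python3 - <<'E'
from bench import r
import cv2,numpy as np
c=r.read_camera("side")["img"][90:240,190:340,::-1]
d=r.read_camera("top")["img"][140:240,220:400,::-1]
cv2.imwrite("pics/g5.png",np.hstack([cv2.resize(c,(400,400),interpolation=2),cv2.resize(d[:,80:],(400,400),interpolation=2)]))
E
```

```text
time: 10.15
tcp_pos: [580.0, -232.4, 218.1]
tool_rot: [-173.4, 0.0, 90.0]
contact_force: [-0.4, 0.4, -3.5]
gripper_width: 15.4
grasp_force: 30.0
time: 11.15
tcp_pos: [579.3, -73.8, 216.8]
tool_rot: [-173.6, 0.3, 89.9]
contact_force: [-0.1, -0.6, -1.5]
gripper_width: 15.6
grasp_force: 30.0
```

View pics/g5.png

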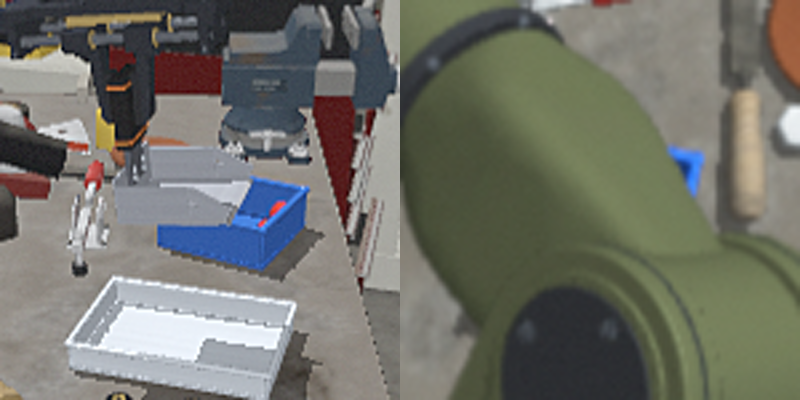

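The scoop is empty and over the tray. I'll level it and lower it.

```bash
python3 -m inch '[[[0.03,0.03,0,0,-0.036,0,1],[0.03,0.035,0,0,-0.036,0,1],[0,0,-0.05,0,0,0,1],[0,0,-0.15,0,0,0,1],[0,0,-0.15,0,0,0,1],[0,0,-0.15,0,0,0,1],[0,0,-0.1,0,0,0,1],[0,0,0,0,0,0,1],[0,0,0,0,0,0,1]]]'
```

```text
time: 12.0
tcp_pos: [587.9, -64.2, 126.1]
tool_rot: [-179.9, 0.3, 89.8]
contact_force: [-0.3, -0.1, -1.3]
gripper_width: 15.5
grasp_force: 30.0
```

```bash
python3 -m inch '[[[0,0,-0.1,0,0,0,1],[0,0,-0.1,0,0,0,1],[0,0,-0.07,0,0,0,1],[0,0,-0.03,0,0,0,1],[0,0,0,0,0,0,1],[0,0,0,0,0,0,1]]]'
```

```text
time: 12.5
tcp_pos: [588.1, -63.5, 81.6]
tool_rot: [180.0, 0.3, 89.8]
contact_force: [0.4, 0.5, -0.8]
gripper_width: 15.8
grasp_force: 30.0
```

```bash
python3 -m inch '[[[0,0,-0.012,0,0,0,1],[0,0,-0.01,0,0,0,1],[0,0,0,0,0,0,1],[0,0,0,0,0,0,1]]]'
```

```text
time: 12.83
tcp_pos: [588.4, -63.6, 78.8]
tool_rot: [179.9, 0.3, 89.8]
contact_force: [1.0, -0.1, -2.6]
gripper_width: 15.9
grasp_force: 30.0
```

```bash
python3 -m inch '[[[0,0,-0.006,0,0,0,1],[0,0,0,0,0,0,1],[0,0,0,0,0,0,1]]]'
```

```text
time: 13.08
tcp_pos: [588.6, -63.7, 78.4]
tool_rot: [179.9, 0.3, 89.8]
contact_force: [-1.1, -0.7, 4.9]
gripper_width: 15.7
grasp_force: 30.0
```

```bash
python3 -m inch '[[[0,0,0,0,0,0,0.8],[0,0,0,0,0,0,0.6],[0,0,0,0,0,0,0.3],[0,0,0,0,0,0,0],[0,0,0,0,0,0,0],[0,0,0,0,0,0,0],[0,0,0,0,0,0,0],[0,0,0,0,0,0,0],[0,0,0.1,0,0,0,0],[0,0,0.2,0,0,0,0],[0,0,0.2,0,0,0,0],[0,0,0.2,0,0,0,0]]]'; python3 -m inch '[[[0,0,0.2,0,0,0,0],[0,0,0.1,0,0,0,0],[-0.02,0.2,0,0,0,0,0],[-0.02,0.2,0,0,0,0,0],[-0.02,0.2,0,0,0,0,0],[-0.02,0.2,0,0,0,0,0],[-0.02,0.2,0,0,0,0,0],[-0.02,0.2,0,0,0,0,0],[-0.02,0.2,0,0,0,0,0],[-0.02,0.2,0,0,0,0,0],[-0.02,0.2,0,0,0,0,0],[0,0,0,0,0,0,0]]]';python3 - <<'E'
from bench import r
import cv2,numpy as np
c=r.read_camera("side")["img"][110:240,190:320,::-1]
d=r.read_camera("top")["img"][145:240,225:385,::-1]
o=np.zeros((400,800,3),np.uint8);o[:,:400]=cv2.resize(c,(400,400),interpolation=2);o[:237,400:]=cv2.resize(d,(400,237),interpolation=2)
cv2.imwrite("pics/g6.png",o)
E
```

```text
time: 14.08
tcp_pos: [587.9, -63.2, 184.7]
tool_rot: [179.9, 0.3, 89.9]
contact_force: [-0.2, 0.0, 0.1]
gripper_width: 87.3
grasp_force: 0.0
time: 15.08
tcp_pos: [558.8, 215.1, 230.0]
tool_rot: [179.9, -0.1, 90.4]
contact_force: [0.3, 0.6, 0.6]
gripper_width: 88.0
grasp_force: 0.0
```

View pics/g6.png

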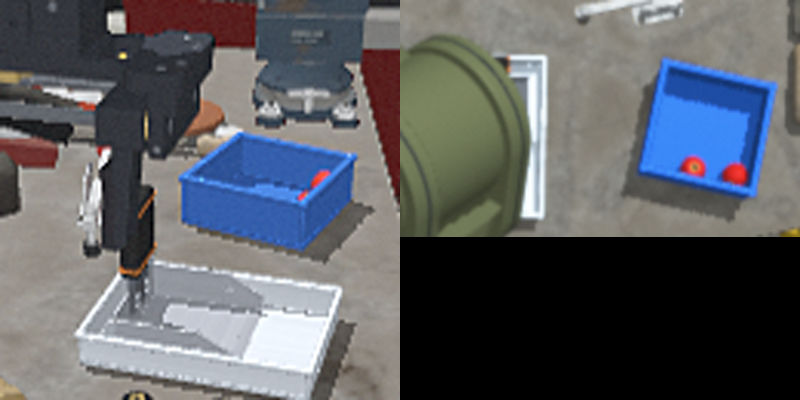

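Both knobs are in the blue box, at (693,166) and (735,174). The scoop stands upright in the tray and the gripper is clear of it.

```bash
python3 -m inch '[[[0,0,0,0,0,0,0],[0,0,0,0,0,0,0],[0,0,0,0,0,0,0]]]'; python3 -c "
from bench import r
print(r.hand_in())"
```

```text
time: 15.43
tcp_pos: [561.6, 204.5, 227.6]
tool_rot: [179.9, 0.4, 89.7]
contact_force: [1.5, 0.6, 0.1]
gripper_width: 88.2
grasp_force: 0.0
the job is handed in; nothing more can be done
None
```

I scooped both red knobs into the blue box without the gripper touching them, stood the scoop upright in the tray, released it and handed the job in at about 15.4 s; the hand-in returned no verdict.

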